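# Third hand: hold a slotted bracket against the sprung fence

### The job

Pick up the loose aluminium angle bracket, lower its slot over the upright stud of the fixture so that its foot lies flat on the fixture's plate with the fence still free, then slide it nose first and square against the sprung fence until the fence's black pointer stands in the green zone. Never drive the pointer into the red and leave the other things on the bench alone. Finish while still holding the bracket there, pressed steadily with the pointer in the green, so that a colleague can put the nut on.

Things in the scene. Friction and masses are not known exactly. Their poses are not given: they have to be found in the camera images.
- bracket: loose aluminium angle bracket, 0.25 kg (+-20 %), flat on the bench right of the vice. Foot 115 x 60 x 8 mm, upright flange across its rear end, with a slot through the foot 60 mm long (x -30 to +30 mm) and 17 mm wide. Origin: underside, under the slot's centre; x to the nose (free front edge, x +45 mm), z up. Flange's rear face at x -70 mm
- flange (a point): centre of the bracket's flange, bracket x -65 mm, 36 mm above the underside. The flange is 10 mm thick along x, 60 mm wide, its top 60 mm above the underside: the place to hold, pinched front to back from above
- nose (a point): middle of the bracket's front edge, at bracket x = +45 mm, 4 mm above the underside
- fixture: fixed fixture at the left: dark plate 222 x 130 x 12 mm (x -105 to +117, y -58 to +72 mm) with stud, sprung fence, blue spring block behind it (top 44 mm above bench) and at its left (y +44 mm and beyond) a scale ledge with white, green, yellow and red zones. Origin: bench level under the stud; x from the stud to the fence (push direction), z up
- stud_foot (a point): foot of the stud, on its axis, at the top face of the fixture's plate (12 mm above the bench)
- stud_top (a point): top of the upright steel stud, 12 mm diameter, standing 30 mm above the plate (42 mm above the bench)
- fence_face (a point): middle of the front face of the fence (upright aluminium plate 10 x 80 x 30 mm, sliding on two rods along the fixture's x against a spring), 16 mm above the bench; it moves with the fence. The face is 80 mm wide across the fixture's y, spans 13 to 42.5 mm above the bench and lies 45 mm beyond the stud's axis along the fixture's x while the fence is free
- fence (a joint): how far the fence is pushed in from free, along the fixture's x: 0 free, 0.026 m hard stop. Spring 0.8 N per mm, springs back when let go. The black pointer on its top is in the white up to 0.008, green 0.008 to 0.016 (6.4 to 12.8 N), yellow to 0.020, red above 0.020 m
- tape_measure: yellow tape measure, 64 x 71 x 27 mm, bystander; origin under its centre
- paint_brush: flat paint brush with wooden handle, 40 x 209 x 12 mm, lying behind the vice, bystander; origin under its centre

How it is judged:
On the way:
1. the bracket's slot is over the stud and its foot flat on the plate, the fence still free (pushed in less than 4 mm) (x of stud_foot in the frame of bracket between -0.028 and 0.028 m and y of stud_foot in the frame of bracket between -0.006 and 0.006 m and z of stud_foot in the frame of bracket between -0.003 and 0.003 m and angle between bracket's own z axis and vertical below 0.06 rad and value of joint fence below 0.004 m), for 0.1 s.
At the end, for the whole second after the job is handed in: Fingers press the bracket (over 2 N); slot over the stud, foot flat on the plate (3 mm, 0.06 rad), square to the fence within 0.08 rad; the nose presses the fence with 4 to 17 N, fence 8 to 16 mm in (pointer green), all at rest (x of stud_foot in the frame of bracket between -0.028 and 0.028 m and y of stud_foot in the frame of bracket between -0.006 and 0.006 m and z of stud_foot in the frame of bracket between -0.003 and 0.003 m and angle between bracket's own z axis and vertical below 0.06 rad and value of joint fence between 0.008 and 0.016 m and velocity of joint fence between -0.01 and 0.01 m/s and contact force between bracket and fence between 4 and 17 N and contact force between the fingers and bracket above 2 N and angle between the x axis of bracket and the x axis of fixture, either way round below 0.08 rad and linear speed of bracket below 0.015 m/s); the arm keeps its last pose, push and grip.
It fails at once if the pointer runs into the red (fence more than 20 mm in) (value of joint fence above 0.02 m).
It fails at once if a bystander (tape measure, paint brush) is moved by more than 30 mm (distance of any of tape_measure, paint_brush from where it was at the start of the episode above 0.03 m).
It also fails if it takes over 45 s, if anything falls off the work surface, if the arm or the gripper's body presses on something with over 40 N, if the wrist force passes 120 N, or if a joint passes its speed limit or range.

### The arm

A 7-joint arm with a two-finger parallel gripper is mounted at the origin on a cart in front of the work surface, level with it; the furniture and walls round the work are solid. World frame = base frame: x ahead of the robot, y to its left, z up, the work surface at z = 0. Lengths are in m, angles in rad, forces in N, time in s.
With the tool pointing down it reaches from about 0.4 to 0.85 m from the base axis. Payload 4.5 kg.
Tool frame: the origin (TCP) lies midway between the tips of the shut fingers; the grasp point (between the pads) lies 19 mm behind it; z points along the fingers, y is the line along which they close (so a half turn about z gives the same grasp; the last joint's range is limited). The gripper opens to 88 mm and grips with 3 to 60 N. Pads are 18 mm wide; open, the fingers measure 123 mm over their backs; the gripper's body (75 mm by 187 mm) begins 45 mm behind the grasp point.
Start: joints at [-1.068, 0.689, -0.195, 1.565, 0.157, 0.902, -0.215], TCP at [0.282, 0.558, 0.239] pointing down, gripper open.
Joint ranges: [-3.01, 3.01], [-0.46, 2.08], [-1.47, 1.51], [0.13, 2.56], [-1, 4.14], [0.04, 2.09], [-2.66, 2.66]. Speed limits (rad/s): [2.57, 2.57, 3.14, 3.14, 3.14, 3.14, 3.14].

### API

Orientations are given as a unit quaternion [x, y, z, w].
In Python, from plant import get_state, viewer, workorder gives the robot as it stands. The module is installed in compiled form; this text tells all that it offers.
- The arm moves only by the tool step_arm, never from a script. Its argument "motion" is a list of rows, each an object of numbers: "wx", "wy", "wz": the turn, a rotation vector about the tool's x, y, z each as a share of 180 degrees, from -1 to 1; "dx", "dy", "dz": the shift along the tool's x, y, z each as a share of 8 cm, from -1 to 1; "claw": the finger opening in mm, from 0 to 88.1. A call has 1 to 8 rows; each row is the pose to reach, as a shift and turn from the pose commanded when the call began, along the tool's axes at that moment, turning the shorter way round; what a row does not reach only later rows make up. A row lasts 1/10 s, in which the tool goes at most 50 mm and 8.59 degrees, less where a joint would pass 70% of its speed; a pose out of reach is approached as far as the arm can. A call with a number of a shift or a turn outside -1 to 1 is refused whole. A call with a gripper value outside its range is refused whole. The fingers move at their own pace and stop on an object; "force" is the grip in N (left out, the last holds). Time passes only in rows, so rows that repeat a pose let the fingers close. It gives the time, the measured TCP pose, the force, the opening and the grip force at its end, in the units of the state.
- get_state(): the state, without advancing time (a new reading comes with each control period).
- viewer.snapshot(name): name is "scene" or "top" or "wrist"; returns (picture, depth): 384x512x3 uint8, red, green, blue; 384x512 float32, m along the optical axis (not along the pixel's ray), 0 where there is no reading.
- viewer.calibration(name): a dict with "vfov" (degrees; the focal length in pixels is half the picture's height over the tangent of half this angle, whatever the lens; pixels are square), "cx", "cy" (the principal point, pixels), "extrinsics" (4x4, takes a point from camera to world coordinates). Camera axes: x right, y down, z forward; pixel columns grow to the right and rows downward; lengths in m; the calibration is good to about 2 mm. The wrist camera is an equidistant fisheye: a pixel r from the principal point sees the ray r / f radians off the axis. A picture is of the moment at which its call begins: read the wrist's pose just before it. calibration takes no time and is no camera call; for the wrist camera it gives the pose at the moment of the call.
- workorder.finish_job(): hands the job in; it is judged then, once.
The state is a dict: "clock": time; "q": joint angles; "qd": joint speeds; "joint_torque": joint torques, N m; "tool_pos": TCP position; "eef_rot": TCP orientation; "contact_force": force on the tool from outside, world axes, zero at the start; "moment": the same for the moment, N m; "opening": opening from 0.0 (shut) to 1.0 (fully open); "finger_force": force on a finger pad.
Only numpy, scipy, OpenCV 4.12 (cv2) and the standard library are available. Lean on these libraries where they do the work, as an engineer would, in place of code of your own. Each camera call takes 0.05 s, during which the arm holds its last target. There are 200 camera calls.

## Working session

There is one attempt and no reset: what is moved stays moved. The work goes in short steps, Python scripts to look and compute and a tool call to move; the robot and the scene stay as the last step left them, time stands still between calls to the robot, and variables do not carry over. Pictures are saved under pics/ and viewed, at most 10 in all, crops included, and the job is handed in when it is done.

Besides the shell and the picture viewer there is one more tool, called as name(argument=value, ...), one argument or row to a line, values as JSON. step_arm: Moves the arm, as the interface text tells. Shift numbers are shares of 8 cm and turn numbers shares of 180 degrees, none past 1 either way. Its arguments: {"type":"object","properties":{"motion":{"type":"array","items":{"type":"object","properties":{"wx":{"type":"number","minimum":-1,"maximum":1},"wy":{"type":"number","minimum":-1,"maximum":1},"wz":{"type":"number","minimum":-1,"maximum":1},"dx":{"type":"number","minimum":-1,"maximum":1},"dy":{"type":"number","minimum":-1,"maximum":1},"dz":{"type":"number","minimum":-1,"maximum":1},"claw":{"type":"number"}}}},"force":{"type":"number"}},"required":["motion"]}

```bash
mkdir -p pics
cat > h.py <<'E'
import numpy as np, cv2
from plant import get_state, viewer, workorder
from scipy.spatial.transform import Rotation as R
def snap(n,tag):
    c=viewer.calibration(n); p,d=viewer.snapshot(n)
    cv2.imwrite(f'pics/{tag}.png',p[:,:,::-1]); np.savez(f'pics/{tag}.npz',p=p,d=d,**{k:np.array(v) for k,v in c.items()})
    return p,d,c
def cloud(tag):
    z=np.load(f'pics/{tag}.npz'); d=z['d']; f=192/np.tan(np.radians(z['vfov'])/2)
    v,u=np.mgrid[:384,:512]; P=np.dstack([(u-z['cx'])/f*d,(v-z['cy'])/f*d,d,np.ones_like(d)])
    return (P@z['extrinsics'].T)[...,:3], z
E
python3 - <<'E'
from h import *
s=get_state();print(s['clock'],s['tool_pos'],s['eef_rot'],s['opening'])
for n in('top','scene'):
    p,d,c=snap(n,n+'0'); print(n,c['vfov'],np.round(c['extrinsics'],3).tolist())
a=cv2.imread('pics/top0.png');b=cv2.imread('pics/scene0.png')
cv2.imwrite('pics/top0b.png',cv2.resize(a,(800,600)))
E
```

```text
0.0 [0.28210302 0.5569929  0.23790941] [ 2.32196899e-01  9.72668360e-01 -9.14266144e-04 -1.61483384e-04] 0.9989802509359972
top 54.07075246101705 [[-0.023, -0.979, 0.2, 0.393], [-1.0, 0.021, -0.007, -0.05], [0.003, -0.2, -0.98, 0.955], [0.0, 0.0, 0.0, 1.0]]
scene 49.80576216263549 [[0.682, -0.354, 0.641, -0.093], [-0.732, -0.326, 0.598, -0.647], [-0.003, -0.877, -0.481, 0.58], [0.0, 0.0, 0.0, 1.0]]
```

View pics/top0b.png

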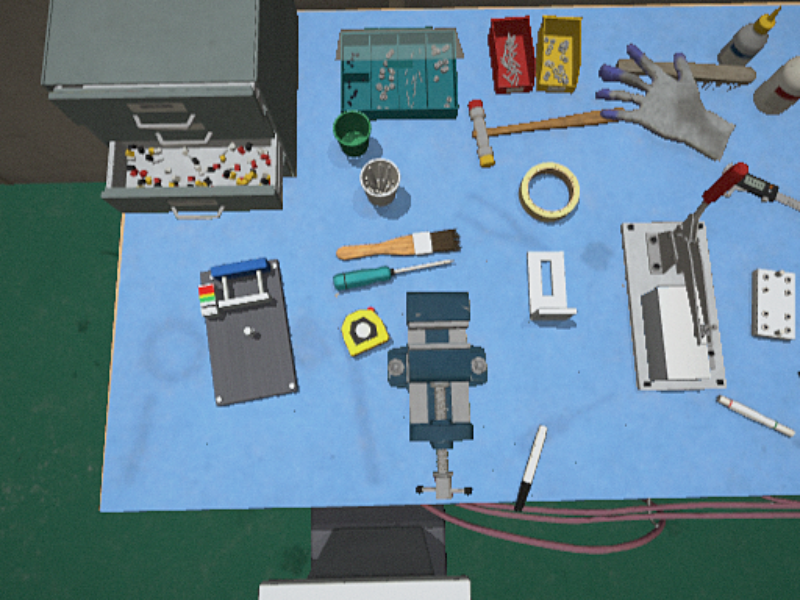

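View pics/scene0.png

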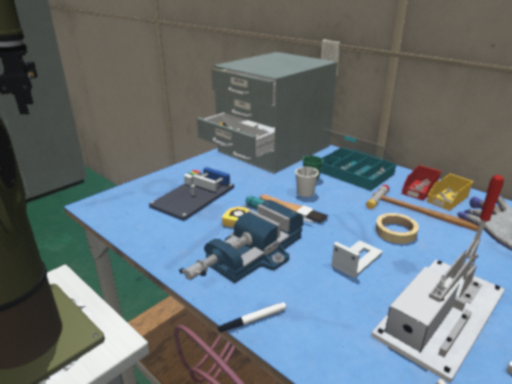

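The top view (800x600) shows the bracket at about (547,285), with its flange at the near end (550,312) and its nose pointing away from the robot. The fixture is at (250,330), the stud at (250,331) and the fence at (245,300). The vice and tape measure lie between them.

Run:
```python
from h import *
P,z=cloud('top0'); p=z['p'].astype(int)
def reg(u0,u1,v0,v1): 
    s=.64; return np.s_[int(v0*s):int(v1*s),int(u0*s):int(u1*s)]
# bracket
r=reg(515,590,240,330); Q=P[r].reshape(-1,3); C=p[r].reshape(-1,3)
w=(C.min(1)>150)
print('white',w.sum(), np.percentile(Q[w],[1,50,99],axis=0).round(4).tolist())
b=Q[w]
for lo,hi,n in((.003,.02,'foot'),(.045,.075,'flangetop')):
    m=b[(b[:,2]>lo)&(b[:,2]<hi)]
    if len(m)>5: 
        rc=cv2.minAreaRect(m[:,:2].astype(np.float32)); print(n,len(m),rc,np.median(m,axis=0).round(4))
# fixture
r=reg(185,310,245,415); Q=P[r].reshape(-1,3); C=p[r].reshape(-1,3)
dk=(C.max(1)<110)&(Q[:,2]>.006)&(Q[:,2]<.018)
m=Q[dk];rc=cv2.minAreaRect(m[:,:2].astype(np.float32));print('plate',len(m),rc,np.median(m[:,2]))
print(cv2.boxPoints(rc))
r=reg(235,265,318,345);Q=P[r].reshape(-1,3);m=Q[(Q[:,2]>.03)];print('stud',len(m),m.mean(0) if len(m) else '',Q[:,2].max())
r=reg(200,285,250,310);Q=P[r].reshape(-1,3);C=p[r].reshape(-1,3)
bl=(C[:,2]>C[:,0]+50)&(Q[:,2]>.03)&(Q[:,2]<.06);m=Q[bl];print('blue',len(m),cv2.minAreaRect(m[:,:2].astype(np.float32)))
al=(C.min(1)>150)&(Q[:,2]>.03)&(Q[:,2]<.06);m=Q[al];print('alu',len(m))
a=cv2.imread('pics/top0.png');c1=a[150:270,120:200];c2=a[150:220,325:385]
A=cv2.resize(c1,None,fx=5,fy=5,interpolation=cv2.INTER_CUBIC);B=cv2.resize(c2,None,fx=6,fy=6,interpolation=cv2.INTER_CUBIC)
o=np.zeros((600,800,3),np.uint8);o[:600,:400]=A;o[:420,420:780]=B;cv2.imwrite('pics/c0.png',o)
```

```text
white 804 [[0.5429, -0.3395, -0.002], [0.5994, -0.307, 0.0081], [0.6562, -0.2771, 0.0624]]
foot 694 ((0.6046806573867798, -0.3064461946487427), (0.06033775955438614, 0.10435419529676437), 89.15777587890625) [ 0.607  -0.3058  0.0078]
flangetop 85 ((0.5470477342605591, -0.30523717403411865), (0.05556253343820572, 0.008620130829513073), 89.09754180908203) [ 0.546  -0.3076  0.06  ]
plate 2735 ((0.5330120325088501, 0.1846279501914978), (0.22109737992286682, 0.12879036366939545), 9.161548614501953) 0.012497515354924382
[[0.41362068 0.23060025]
 [0.43412647 0.10345282]
 [0.65240335 0.13865565]
 [0.63189757 0.2658031 ]]
stud 26 [0.52249306 0.16778965 0.07583327] 0.9546002777017812
blue 238 ((0.6203035712242126, 0.21199242770671844), (0.047397010028362274, 0.12658995389938354), 32.21451187133789)
alu 229
```

View pics/c0.png

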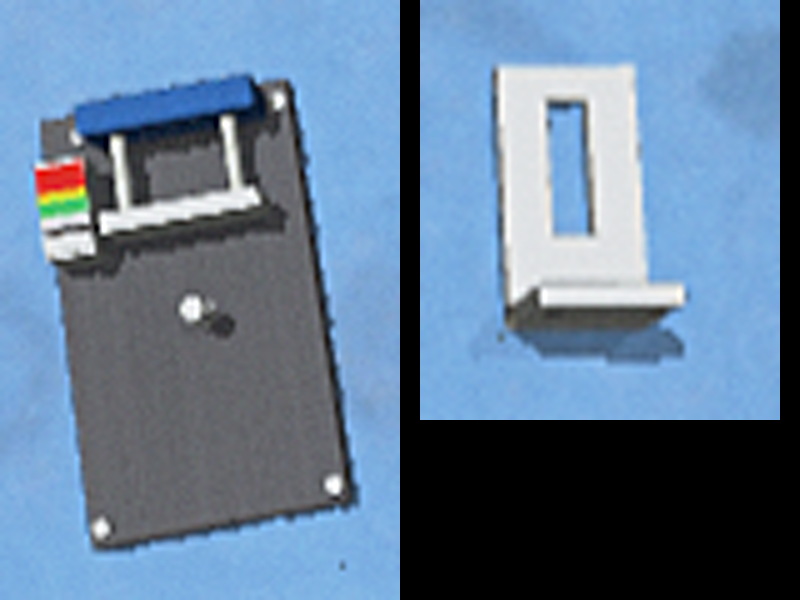

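step_arm(
  motion=[
    {"dx": -0.98,"dy": -1},
    {"dx": -0.98,"dy": -1},
    {"dx": -0.98,"dy": -1},
    {"dx": -0.98,"dy": -1},
  ],
)

```text
$.motion[0]: bad value
```

step_arm(
  motion=[
    {"dx": -0.98,"dy": -1},
    {"dx": -0.98,"dy": -1},
    {"dx": -0.98,"dy": -1},
    {"dx": -0.98,"dy": -1},
  ],
)

```text
$.motion[0]: bad value
```

Run:
```python
from h import *
s=get_state();print(s['clock'],s['q'],s['tool_pos'],s['eef_rot'])
z=np.load('pics/top0.npz');f=192/np.tan(np.radians(z['vfov'])/2);E=z['extrinsics']
def ray(u,v,h):
    d=E[:3,:3]@np.array([(u-z['cx'])/f,(v-z['cy'])/f,1]);o=E[:3,3];return o+d*(h-o[2])/d[2]
k=lambda u,v,h:ray(120+(u+.5)/5-.5,150+(v+.5)/5-.5,h)
print('stud top',k(190,308,.042)); 
a,b=k(99,222,.042),k(262,192,.042);print('fence top back/front edge',a,b,np.degrees(np.arctan2(*(a-b)[[1,0]]))-90)
a,b=k(105,235,.0295),k(262,207,.0295);print(a,b)
```

```text
0.1 [-1.06818304  0.68989047 -0.19453571  1.5662334   0.15732206  0.90250835
 -0.21509942] [0.28217308 0.55704131 0.23799842] [ 2.32216296e-01  9.72663824e-01 -8.12700900e-04 -1.27527126e-04]
stud top [0.5293192  0.17858724 0.042     ]
fence top back/front edge [0.57314239 0.22466248 0.042     ] [0.58651175 0.14462999 0.042     ] 9.483643137454607
[0.56893144 0.22518276 0.0295    ] [0.58148437 0.14713945 0.0295    ]
```

step_arm(
  motion=[
    {"dx": -0.98,"dy": -1,"dz": 0,"wx": 0,"wy": 0,"wz": 0,"claw": 88},
    {"dx": -0.98,"dy": -1,"dz": 0,"wx": 0,"wy": 0,"wz": 0,"claw": 88},
    {"dx": -0.98,"dy": -1,"dz": 0,"wx": 0,"wy": 0,"wz": 0,"claw": 88},
    {"dx": -0.98,"dy": -1,"dz": 0,"wx": 0,"wy": 0,"wz": 0,"claw": 88},
  ],
)

```text
clock: 0.5
tool_pos: [0.3175, 0.4482, 0.2386]
eef_rot: [0.234, 0.972, -0.001, 0.0]
contact_force: [-0.6, 0.2, -0.5]
opening: 0.997
finger_force: 0.0
```

step_arm(
  motion=[
    {"dx": -0.98,"dy": -1,"dz": 0,"wx": 0,"wy": 0,"wz": 0,"claw": 88},
    {"dx": -0.98,"dy": -1,"dz": 0,"wx": 0,"wy": 0,"wz": 0,"claw": 88},
    {"dx": -0.98,"dy": -1,"dz": 0,"wx": 0,"wy": 0,"wz": 0,"claw": 88},
  ],
)

```text
clock: 0.8
tool_pos: [0.3512, 0.3401, 0.2384]
eef_rot: [0.234, 0.972, -0.002, 0.0]
contact_force: [-0.1, 1.0, -0.3]
opening: 0.998
finger_force: 0.0
```

step_arm(
  motion=[
    {"dx": -0.98,"dy": -1,"dz": 0,"wx": 0,"wy": 0,"wz": 0,"claw": 88},
    {"dx": -0.98,"dy": -1,"dz": 0,"wx": 0,"wy": 0,"wz": 0,"claw": 88},
    {"dx": -0.98,"dy": -1,"dz": 0,"wx": 0,"wy": 0,"wz": 0,"claw": 88},
  ],
)

```text
clock: 1.1
tool_pos: [0.3851, 0.2336, 0.2385]
eef_rot: [0.235, 0.972, -0.001, 0.0]
contact_force: [-0.2, 0.5, 0.1]
opening: 1.0
finger_force: 0.0
```

step_arm(
  motion=[
    {"dx": -0.98,"dy": -1,"dz": 0,"wx": 0,"wy": 0,"wz": 0,"claw": 88},
    {"dx": -0.98,"dy": -1,"dz": 0,"wx": 0,"wy": 0,"wz": 0,"claw": 88},
    {"dx": -0.98,"dy": -1,"dz": 0,"wx": 0,"wy": 0,"wz": 0,"claw": 88},
    {"dx": -0.98,"dy": -1,"dz": 0,"wx": 0,"wy": 0,"wz": 0,"claw": 88},
  ],
)

```text
clock: 1.5
tool_pos: [0.4187, 0.1305, 0.2387]
eef_rot: [0.234, 0.972, 0.001, 0.0]
contact_force: [-0.1, 0.5, -0.1]
opening: 0.996
finger_force: 0.0
```

step_arm(
  motion=[
    {"dx": -0.98,"dy": -1,"dz": 0,"wx": 0,"wy": 0,"wz": 0,"claw": 88},
    {"dx": -0.98,"dy": -1,"dz": 0,"wx": 0,"wy": 0,"wz": 0,"claw": 88},
    {"dx": -0.98,"dy": -1,"dz": 0,"wx": 0,"wy": 0,"wz": 0,"claw": 88},
    {"dx": -0.98,"dy": -1,"dz": 0,"wx": 0,"wy": 0,"wz": 0,"claw": 88},
  ],
)

```text
clock: 1.9
tool_pos: [0.4524, 0.0247, 0.2387]
eef_rot: [0.233, 0.973, 0.001, 0.0]
contact_force: [-0.5, 0.3, 0.3]
opening: 0.999
finger_force: 0.0
```

step_arm(
  motion=[
    {"dx": -0.98,"dy": -1,"dz": 0,"wx": 0,"wy": 0,"wz": 0,"claw": 88},
    {"dx": -0.98,"dy": -1,"dz": 0,"wx": 0,"wy": 0,"wz": 0,"claw": 88},
    {"dx": -0.98,"dy": -1,"dz": 0,"wx": 0,"wy": 0,"wz": 0,"claw": 88},
    {"dx": -0.98,"dy": -1,"dz": 0,"wx": 0,"wy": 0,"wz": 0,"claw": 88},
  ],
)

```text
clock: 2.3
tool_pos: [0.4862, -0.0817, 0.2386]
eef_rot: [0.232, 0.973, 0.001, 0.0]
contact_force: [0.1, 0.2, -0.1]
opening: 0.995
finger_force: 0.0
```

step_arm(
  motion=[
    {"dx": -0.97,"dy": -1,"dz": 0,"wx": 0,"wy": 0,"wz": 0,"claw": 88},
    {"dx": -0.97,"dy": -1,"dz": 0,"wx": 0,"wy": 0,"wz": 0,"claw": 88},
    {"dx": -0.97,"dy": -1,"dz": 0,"wx": 0,"wy": 0,"wz": 0,"claw": 88},
    {"dx": -0.97,"dy": -1,"dz": 0,"wx": 0,"wy": 0,"wz": 0,"claw": 88},
  ],
)

```text
clock: 2.7
tool_pos: [0.5192, -0.1877, 0.2385]
eef_rot: [0.232, 0.973, 0.001, 0.0]
contact_force: [0.1, 0.3, -0.1]
opening: 0.997
finger_force: 0.0
```

step_arm(
  motion=[
    {"dx": -0.97,"dy": -1,"dz": 0,"wx": 0,"wy": 0,"wz": 0.356,"claw": 88},
    {"dx": -0.97,"dy": -1,"dz": 0,"wx": 0,"wy": 0,"wz": 0.356,"claw": 88},
    {"dx": -0.97,"dy": -1,"dz": 0,"wx": 0,"wy": 0,"wz": 0.356,"claw": 88},
    {"dx": -0.97,"dy": -1,"dz": 0,"wx": 0,"wy": 0,"wz": 0.356,"claw": 88},
    {"dx": -0.97,"dy": -1,"dz": 0,"wx": 0,"wy": 0,"wz": 0.356,"claw": 88},
    {"dx": -0.97,"dy": -1,"dz": 0,"wx": 0,"wy": 0,"wz": 0.356,"claw": 88},
    {"dx": -0.97,"dy": -1,"dz": 0,"wx": 0,"wy": 0,"wz": 0.356,"claw": 88},
    {"dx": -0.97,"dy": -1,"dz": 0,"wx": 0,"wy": 0,"wz": 0.356,"claw": 88},
  ],
)

```text
clock: 3.5
tool_pos: [0.5528, -0.2897, 0.2385]
eef_rot: [0.712, 0.702, 0.001, -0.001]
contact_force: [1.3, 0.5, -0.4]
opening: 0.997
finger_force: 0.0
```

Run:
```python
from h import *
s=get_state();print(s['clock'],s['q'],s['tool_pos'],s['eef_rot'])
M=R.from_quat(s['eef_rot']).as_matrix()
print('yaw of tool y',np.degrees(np.arctan2(M[1,1],M[0,1])),'tilt',np.degrees(np.arccos(-M[2,2])))
print('to flange, units', (M.T@(np.array([.5472,-.3055,.017])-s['tool_pos'])/.08).round(3))
snap('wrist','w1')
```

```text
3.5 [ 0.391739    0.68560895  0.03437931  1.57400671 -0.03283346  0.88414568
  0.42447377] [ 0.55279196 -0.2896882   0.23848459] [ 0.71229663  0.70187575  0.00139233 -0.00141428]
yaw of tool y -0.844390718165724 tilt 0.22742267611354924
to flange, units [-0.21  -0.067  2.768]
```

View pics/w1.png

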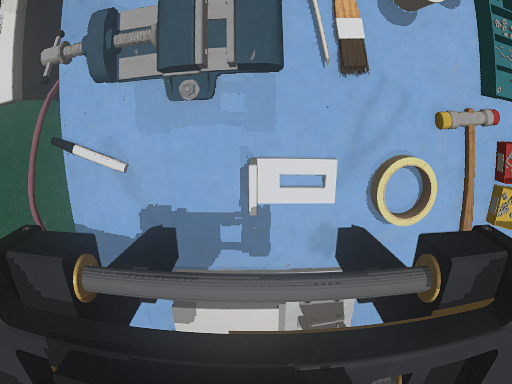

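The wrist view shows the bracket's flange at (252,186) with the slot to its right. The space for the fingers is clear and the vice is well away. Now I'll descend.

step_arm(
  motion=[
    {"dx": -0.21,"dy": -0.067,"dz": 1,"wx": 0,"wy": 0,"wz": 0,"claw": 88},
    {"dx": -0.21,"dy": -0.067,"dz": 1,"wx": 0,"wy": 0,"wz": 0,"claw": 88},
    {"dx": -0.21,"dy": -0.067,"dz": 1,"wx": 0,"wy": 0,"wz": 0,"claw": 88},
  ],
)

```text
clock: 3.85
tool_pos: [0.5433, -0.3078, 0.1546]
eef_rot: [0.711, 0.703, -0.001, -0.005]
contact_force: [0.6, -0.9, -1.2]
opening: 1.003
finger_force: 0.0
```

step_arm(
  motion=[
    {"dx": 0,"dy": 0,"dz": 0.8,"wx": 0,"wy": 0,"wz": 0,"claw": 88},
    {"dx": 0,"dy": 0,"dz": 0.8,"wx": 0,"wy": 0,"wz": 0,"claw": 88},
    {"dx": 0,"dy": 0,"dz": 0.8,"wx": 0,"wy": 0,"wz": 0,"claw": 88},
  ],
)

```text
clock: 4.15
tool_pos: [0.5454, -0.3098, 0.0938]
eef_rot: [0.712, 0.702, 0.0, -0.002]
contact_force: [0.1, -0.4, 0.8]
opening: 0.999
finger_force: 0.0
```

```bash
cat >> h.py <<'E'
def wray(tag,u,v,h):
    z=np.load(f'pics/{tag}.npz');f=192/np.tan(np.radians(z['vfov'])/2);E=z['extrinsics']
    a=np.array([u-z['cx'],v-z['cy']]);r=np.linalg.norm(a);t=r/f
    d=E[:3,:3]@np.array([*(a/r*np.sin(t)),np.cos(t)]);o=E[:3,3];return (o+d*(h-o[2])/d[2])[:2]
def goto(t,yaw=None):
    s=get_state();M=R.from_quat(s['eef_rot']).as_matrix()
    print(s['clock'],'pos',s['tool_pos'].round(4) if hasattr(s['tool_pos'],'round') else s['tool_pos'],'yaw',np.degrees(np.arctan2(M[1,1],M[0,1])).round(2),'tiltvec',M[:2,2].round(4),'units',(M.T@(np.array(t)-s['tool_pos'])/.08).round(3))
E
python3 - <<'E'
from h import *
goto([.5472,-.3055,.017])
snap('wrist','w2'); a=cv2.imread('pics/w2.png'); cv2.imwrite('pics/w2c.png',cv2.resize(a[100:300,150:416],(798,600),interpolation=cv2.INTER_CUBIC))
E
```

```text
4.15 pos [ 0.5454 -0.3098  0.0938] yaw -0.79 tiltvec [-0.0029  0.0034] units [0.051 0.025 0.96 ]
```

View pics/w2c.png

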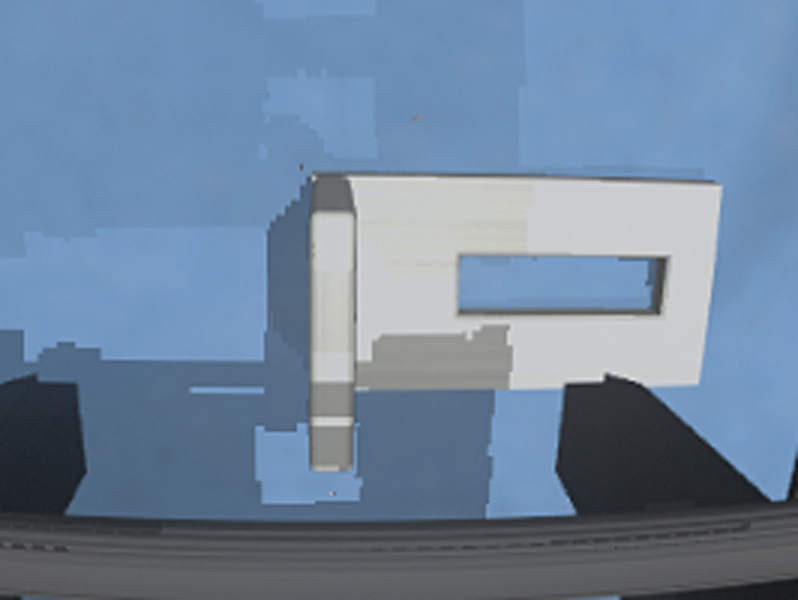

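The crop shows the flange top with corners at (312,212), (354,212), (312,468) and (352,468). The slot spans (459,256) to (668,314), and both fingers straddle the flange.

Run:
```python
from h import *
k=lambda u,v,h:wray('w2',150+(u+.5)/3-.5,100+(v+.5)/3-.5,h)
c=np.array([k(312,212,.06),k(354,212,.06),k(312,468,.06),k(352,468,.06)]);print(c.round(4).tolist(),'flange centre',c.mean(0))
s=np.array([k(459,256,.008),k(668,257,.008),k(662,314,.008),k(459,313,.008)]);print(s.round(4).tolist(),'slot c',s.mean(0))
goto([*c.mean(0),.017])
```

```text
[[0.5437, -0.2769], [0.5523, -0.277], [0.5428, -0.335], [0.5517, -0.3351]] flange centre [ 0.54762703 -0.30599841]
[[0.5823, -0.299], [0.6426, -0.2997], [0.6423, -0.3165], [0.5827, -0.315]] slot c [ 0.61247838 -0.30756638]
4.2 pos [ 0.5464 -0.3111  0.0955] yaw -0.83 tiltvec [0.0001 0.0013] units [0.063 0.014 0.981]
```

step_arm(
  motion=[
    {"dx": 0.06,"dy": 0.015,"dz": 0.5,"wx": 0,"wy": 0,"wz": 0,"claw": 88},
    {"dx": 0.06,"dy": 0.015,"dz": 0.97,"wx": 0,"wy": 0,"wz": 0,"claw": 88},
    {"dx": 0.06,"dy": 0.015,"dz": 0.97,"wx": 0,"wy": 0,"wz": 0,"claw": 88},
    {"dx": 0.06,"dy": 0.015,"dz": 0.97,"wx": 0,"wy": 0,"wz": 0,"claw": 88},
  ],
)

```text
clock: 4.6
tool_pos: [0.5482, -0.3083, 0.0191]
eef_rot: [0.713, 0.701, 0.0, 0.001]
contact_force: [0.7, -0.6, 1.2]
opening: 1.001
finger_force: 0.0
```

step_arm(
  motion=[
    {"dx": 0,"dy": 0,"dz": 0,"wx": 0,"wy": 0,"wz": 0,"claw": 0},
    {"dx": 0,"dy": 0,"dz": 0,"wx": 0,"wy": 0,"wz": 0,"claw": 0},
    {"dx": 0,"dy": 0,"dz": 0,"wx": 0,"wy": 0,"wz": 0,"claw": 0},
    {"dx": 0,"dy": 0,"dz": 0,"wx": 0,"wy": 0,"wz": 0,"claw": 0},
    {"dx": 0,"dy": 0,"dz": 0,"wx": 0,"wy": 0,"wz": 0,"claw": 0},
    {"dx": 0,"dy": 0,"dz": 0,"wx": 0,"wy": 0,"wz": 0,"claw": 0},
    {"dx": 0,"dy": 0,"dz": 0,"wx": 0,"wy": 0,"wz": 0,"claw": 0},
    {"dx": 0,"dy": 0,"dz": 0,"wx": 0,"wy": 0,"wz": 0,"claw": 0},
  ],
  force=40,
)

```text
clock: 5.4
tool_pos: [0.5469, -0.3079, 0.0169]
eef_rot: [0.713, 0.701, -0.0, -0.0]
contact_force: [-0.9, -0.0, 0.0]
opening: 0.298
finger_force: 0.0
```

```bash
python3 -c "
from h import *
goto([.5476,-.306,.017])"
```

```text
5.4 pos [ 0.5469 -0.3079  0.0169] yaw -0.94 tiltvec [-0.0002  0.0002] units [ 0.024  0.008 -0.001]
```

step_arm(
  motion=[
    {"dx": 0,"dy": 0,"dz": 0,"wx": 0,"wy": 0,"wz": 0,"claw": 0},
    {"dx": 0,"dy": 0,"dz": 0,"wx": 0,"wy": 0,"wz": 0,"claw": 0},
    {"dx": 0,"dy": 0,"dz": 0,"wx": 0,"wy": 0,"wz": 0,"claw": 0},
    {"dx": 0,"dy": 0,"dz": 0,"wx": 0,"wy": 0,"wz": 0,"claw": 0},
    {"dx": 0,"dy": 0,"dz": 0,"wx": 0,"wy": 0,"wz": 0,"claw": 0},
    {"dx": 0,"dy": 0,"dz": 0,"wx": 0,"wy": 0,"wz": 0,"claw": 0},
  ],
)

```text
clock: 6.0
tool_pos: [0.5471, -0.3079, 0.0171]
eef_rot: [0.713, 0.701, 0.0, 0.0]
contact_force: [1.4, 0.2, -1.1]
opening: 0.108
finger_force: 40.0
```

step_arm(
  motion=[
    {"dx": 0,"dy": 0,"dz": -0.3,"wx": 0,"wy": 0,"wz": 0,"claw": 0},
    {"dx": 0,"dy": 0,"dz": -0.7,"wx": 0,"wy": 0,"wz": 0,"claw": 0},
    {"dx": 0,"dy": 0,"dz": -1,"wx": 0,"wy": 0,"wz": 0,"claw": 0},
  ],
)

```text
clock: 6.3
tool_pos: [0.5465, -0.3078, 0.098]
eef_rot: [0.713, 0.701, -0.0, -0.0]
contact_force: [0.0, -0.3, -3.0]
opening: 0.11
finger_force: 40.0
```

step_arm(
  motion=[
    {"dx": 0,"dy": 0,"dz": -0.5,"wx": 0,"wy": 0,"wz": 0,"claw": 0},
    {"dx": 0,"dy": 0,"dz": -1,"wx": 0,"wy": 0,"wz": 0,"claw": 0},
    {"dx": 0,"dy": 0,"dz": -1,"wx": 0,"wy": 0,"wz": 0,"claw": 0},
  ],
)

```text
clock: 6.6
tool_pos: [0.5497, -0.3097, 0.1824]
eef_rot: [0.713, 0.701, 0.001, 0.005]
contact_force: [1.0, -0.1, -1.5]
opening: 0.105
finger_force: 40.0
```

step_arm(
  motion=[
    {"dx": 0.4,"dy": -0.1,"dz": -0.4,"wx": 0,"wy": 0,"wz": 0,"claw": 0},
    {"dx": 0.8,"dy": -0.2,"dz": -0.4,"wx": 0,"wy": 0,"wz": 0,"claw": 0},
    {"dx": 1,"dy": -0.2,"dz": -0.4,"wx": 0,"wy": 0,"wz": 0,"claw": 0},
  ],
)

```text
clock: 6.9
tool_pos: [0.5307, -0.2242, 0.2085]
eef_rot: [0.712, 0.702, -0.0, -0.002]
contact_force: [0.5, 0.3, -3.3]
opening: 0.109
finger_force: 40.0
```

step_arm(
  motion=[
    {"dx": 0.5,"dy": -0.1,"dz": 0,"wx": 0,"wy": 0,"wz": 0,"claw": 0},
    {"dx": 1,"dy": -0.2,"dz": 0,"wx": 0,"wy": 0,"wz": 0,"claw": 0},
  ],
)

```text
clock: 7.1
tool_pos: [0.5167, -0.1471, 0.2078]
eef_rot: [0.714, 0.701, -0.001, -0.001]
contact_force: [0.4, 0.2, -2.7]
opening: 0.108
finger_force: 40.0
```

step_arm(
  motion=[
    {"dx": 0.5,"dy": -0.1,"dz": 0,"wx": 0,"wy": 0,"wz": 0,"claw": 0},
    {"dx": 1,"dy": -0.2,"dz": 0,"wx": 0,"wy": 0,"wz": 0,"claw": 0},
  ],
)

```text
clock: 7.3
tool_pos: [0.5019, -0.0661, 0.2079]
eef_rot: [0.713, 0.701, -0.001, -0.001]
contact_force: [0.7, 0.3, -2.2]
opening: 0.109
finger_force: 40.0
```

step_arm(
  motion=[
    {"dx": 0.5,"dy": -0.1,"dz": 0,"wx": 0,"wy": 0,"wz": 0,"claw": 0},
    {"dx": 1,"dy": -0.2,"dz": 0,"wx": 0,"wy": 0,"wz": 0,"claw": 0},
  ],
)

```text
clock: 7.5
tool_pos: [0.4874, 0.0142, 0.208]
eef_rot: [0.713, 0.701, -0.001, -0.0]
contact_force: [1.1, -0.1, -2.9]
opening: 0.113
finger_force: 40.0
```

step_arm(
  motion=[
    {"dx": 0.5,"dy": -0.1,"dz": 0,"wx": 0,"wy": 0,"wz": 0,"claw": 0},
    {"dx": 1,"dy": -0.2,"dz": 0,"wx": 0,"wy": 0,"wz": -0.056,"claw": 0},
    {"dx": 1,"dy": -0.2,"dz": 0,"wx": 0,"wy": 0,"wz": -0.056,"claw": 0},
    {"dx": 1,"dy": -0.2,"dz": 0,"wx": 0,"wy": 0,"wz": -0.056,"claw": 0},
  ],
)

```text
clock: 7.9
tool_pos: [0.473, 0.094, 0.2082]
eef_rot: [0.648, 0.762, -0.001, -0.001]
contact_force: [0.1, -1.0, -2.7]
opening: 0.111
finger_force: 40.0
```

```bash
python3 -c "
from h import *
goto([.4511,.1632,.2])"
```

```text
7.9 pos [0.473  0.094  0.2082] yaw 9.27 tiltvec [-0.0019 -0.0006] units [ 0.898 -0.131  0.102]
```

step_arm(
  motion=[
    {"dx": 0.5,"dy": -0.07,"dz": 0,"wx": 0,"wy": 0,"wz": 0,"claw": 0},
    {"dx": 0.9,"dy": -0.13,"dz": 0.3,"wx": 0,"wy": 0,"wz": 0,"claw": 0},
    {"dx": 0.9,"dy": -0.13,"dz": 0.8,"wx": 0,"wy": 0,"wz": 0,"claw": 0},
    {"dx": 0.9,"dy": -0.13,"dz": 1,"wx": 0,"wy": 0,"wz": 0,"claw": 0},
    {"dx": 0.9,"dy": -0.13,"dz": 1,"wx": 0,"wy": 0,"wz": 0,"claw": 0},
  ],
)

```text
clock: 8.4
tool_pos: [0.4507, 0.1604, 0.1267]
eef_rot: [0.65, 0.76, -0.003, -0.001]
contact_force: [-1.2, -0.9, -2.3]
opening: 0.109
finger_force: 40.0
```

step_arm(
  motion=[
    {"dx": 0,"dy": 0,"dz": 0.5,"wx": 0,"wy": 0,"wz": 0,"claw": 0},
    {"dx": 0,"dy": 0,"dz": 0.6,"wx": 0,"wy": 0,"wz": 0,"claw": 0},
    {"dx": 0,"dy": 0,"dz": 0.6,"wx": 0,"wy": 0,"wz": 0,"claw": 0},
    {"dx": 0,"dy": 0,"dz": 0.6,"wx": 0,"wy": 0,"wz": 0,"claw": 0},
  ],
)

```text
clock: 8.8
tool_pos: [0.4526, 0.1623, 0.0822]
eef_rot: [0.649, 0.761, 0.0, 0.0]
contact_force: [0.4, -0.5, -2.1]
opening: 0.11
finger_force: 40.0
```

Run:
```python
from h import *
goto([.4511,.1632,.029])
snap('wrist','w3');snap('top','t3')
a=cv2.imread('pics/w3.png'); b=cv2.imread('pics/t3.png')
o=np.zeros((600,800,3),np.uint8)
o[:,:480]=cv2.resize(a[100:300,210:370],(480,600),interpolation=cv2.INTER_CUBIC)
o[:400,490:790]=cv2.resize(b[150:270,110:200],(300,400),interpolation=cv2.INTER_CUBIC)
cv2.imwrite('pics/c3.png',o)
```

```text
8.8 pos [0.4526 0.1623 0.0822] yaw 9.07 tiltvec [0.0013 0.0001] units [ 0.014 -0.018  0.665]
```

View pics/c3.png

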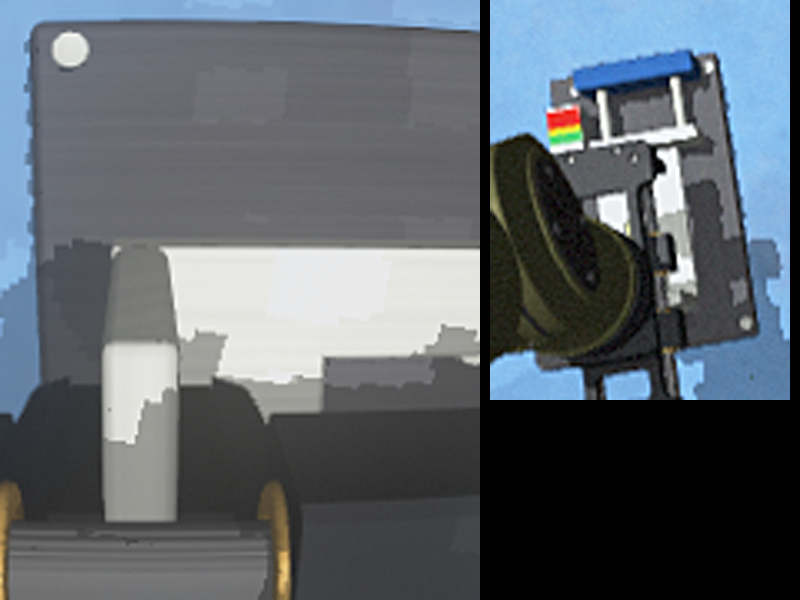

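The wrist crop shows the flange in the fingers and the slot's near corner at (323,358), but cuts off the rest. I'll show a wider crop.

Run:
```python
from h import *
a=cv2.imread('pics/w3.png')
cv2.imwrite('pics/c3b.png',cv2.resize(a[90:280,240:490],(790,600),interpolation=cv2.INTER_CUBIC))
```

```text
(no output)
```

View pics/c3b.png

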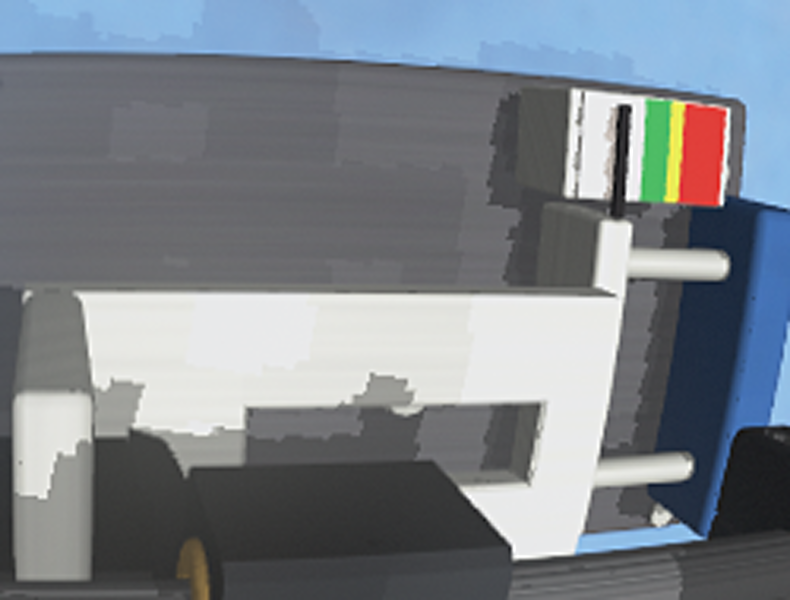

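The wrist crop (790x600) shows the slot with corners at (247,407), (546,402) and (530,485), and the nose from (617,296) to (577,555). The edge of the stud top just peeks out at (405,410), and the pointer at (620,160) is in the white.

Run:
```python
from h import *
k=lambda u,v,h:wray('w3',240+(u+.5)/3.16-.5,90+(v+.5)/3.16-.5,h)
st=np.array([.5288,.1777]);th=np.radians(9.2);F=np.array([[np.cos(th),np.sin(th)],[-np.sin(th),np.cos(th)]])
for n,u,v,h in(('slot rearleft',247,407,.0732),('slot frontleft',546,402,.0732),('slot frontright',530,485,.0732),('nose L',617,292,.0732),('nose R',577,555,.0732),('flange top rearL',15,395,.1252),('flange top frontL',92,395,.1252),('flange frontR',92,578,.1252),('stud edge',405,414,.042),('fence top front L',598,218,.0425),('pointer tip',625,105,.045),('fence backL',630,222,.0425),('ledge',570,200,.03)):
    print(n,k(u,v,h).round(4),'fix mm',(F@(k(u,v,h)-st)*1e3).round(1))
```

```text
slot rearleft [0.4846 0.178 ] fix mm [-43.6   7.3]
slot frontleft [0.5447 0.1873] fix mm [17.3  6.9]
slot frontright [0.5472 0.1699] fix mm [ 16.9 -10.7]
nose L [0.5543 0.2111] fix mm [30.6 28.9]
nose R [0.5655 0.1553] fix mm [ 32.6 -28. ]
flange top rearL [0.4429 0.1922] fix mm [-82.4  28.1]
flange top frontL [0.4517 0.1936] fix mm [-73.5  28.1]
flange frontR [0.4559 0.1696] fix mm [-73.2   3.6]
stud edge [0.5298 0.1713] fix mm [-0.  -6.5]
fence top front L [0.5663 0.2232] fix mm [44.3 38.9]
pointer tip [0.5657 0.2493] fix mm [47.8 64.8]
fence backL [0.5756 0.2241] fix mm [53.6 38.3]
ledge [0.5654 0.2253] fix mm [43.8 41.1]
```

step_arm(
  motion=[
    {"dx": 0.012,"dy": 0,"dz": 0.1,"wx": 0,"wy": 0,"wz": 0,"claw": 0},
    {"dx": 0.012,"dy": 0,"dz": 0.2,"wx": 0,"wy": 0,"wz": 0,"claw": 0},
    {"dx": 0.012,"dy": 0,"dz": 0.3,"wx": 0,"wy": 0,"wz": 0,"claw": 0},
    {"dx": 0.012,"dy": 0,"dz": 0.4,"wx": 0,"wy": 0,"wz": 0,"claw": 0},
    {"dx": 0.012,"dy": 0,"dz": 0.4,"wx": 0,"wy": 0,"wz": 0,"claw": 0},
  ],
)

```text
clock: 9.4
tool_pos: [0.4509, 0.1635, 0.0479]
eef_rot: [0.648, 0.761, -0.001, -0.001]
contact_force: [-0.2, -0.3, -2.2]
opening: 0.107
finger_force: 40.0
```

```bash
python3 -c "
from h import *
goto([.4511,.1632,.0291]);print(get_state()['contact_force'],get_state()['moment'])"
```

```text
9.4 pos [0.4509 0.1635 0.0479] yaw 9.15 tiltvec [-0.0021 -0.0008] units [-0.004  0.002  0.234]
[-0.21058842 -0.31710939 -2.24618531] [-0.05294446  0.10124191  0.01393717]
```

No contact: underside at about 31 mm with the stud in the slot. Lowering the rest.

step_arm(
  motion=[
    {"dx": 0,"dy": 0,"dz": 0.08,"wx": 0,"wy": 0,"wz": 0,"claw": 0},
    {"dx": 0,"dy": 0,"dz": 0.16,"wx": 0,"wy": 0,"wz": 0,"claw": 0},
    {"dx": 0,"dy": 0,"dz": 0.23,"wx": 0,"wy": 0,"wz": 0,"claw": 0},
    {"dx": 0,"dy": 0,"dz": 0.245,"wx": 0,"wy": 0,"wz": 0,"claw": 0},
    {"dx": 0,"dy": 0,"dz": 0.245,"wx": 0,"wy": 0,"wz": 0,"claw": 0},
    {"dx": 0,"dy": 0,"dz": 0.245,"wx": 0,"wy": 0,"wz": 0,"claw": 0},
  ],
)

```text
clock: 10.0
tool_pos: [0.4518, 0.1637, 0.0296]
eef_rot: [0.649, 0.761, 0.0, 0.0]
contact_force: [-0.4, 0.4, -2.3]
opening: 0.114
finger_force: 40.0
```

Run:
```python
from h import *
goto([.4511,.1632,.0291]);print(get_state()['contact_force'],get_state()['moment'])
snap('wrist','w4');a=cv2.imread('pics/w4.png')
cv2.imwrite('pics/c4.png',cv2.resize(a[90:280,240:490],(790,600),interpolation=cv2.INTER_CUBIC))
```

```text
10.0 pos [0.4518 0.1637 0.0296] yaw 9.14 tiltvec [0.0002 0.0001] units [-0.005 -0.01   0.006]
[-0.41630929  0.42590943 -2.32313592] [-0.11442465  0.10888258 -0.05075774]
```

View pics/c4.png

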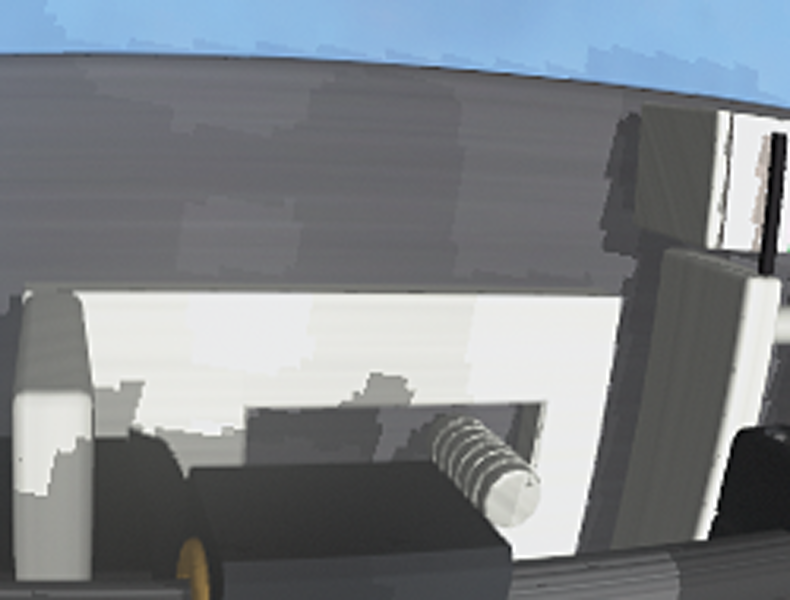

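The stud (top at (512,498)) stands in the slot, the foot is practically on the plate, and the fence is free with a gap to the nose. Next I'll check the lateral centring and lower about 1 mm more to seat it.

step_arm(
  motion=[
    {"dx": 0,"dy": 0,"dz": 0.01,"wx": 0,"wy": 0,"wz": 0,"claw": 0},
    {"dx": 0,"dy": 0,"dz": 0.015,"wx": 0,"wy": 0,"wz": 0,"claw": 0},
    {"dx": 0,"dy": 0,"dz": 0.015,"wx": 0,"wy": 0,"wz": 0,"claw": 0},
  ],
)

```text
clock: 10.35
tool_pos: [0.4519, 0.1638, 0.029]
eef_rot: [0.649, 0.761, 0.0, 0.0]
contact_force: [-0.3, -1.1, 5.4]
opening: 0.108
finger_force: 40.0
```

Run:
```python
from h import *
k=lambda u,v,h:wray('w4',240+(u+.5)/3.16-.5,90+(v+.5)/3.16-.5,h)
st=np.array([.5288,.1777]);th=np.radians(9.2);F=np.array([[np.cos(th),np.sin(th)],[-np.sin(th),np.cos(th)]])
for n,u,v,h in(('slot rearleft',247,407,.0204),('slot frontleft',546,402,.0204),('nose L',623,295,.0204),('nose R',578,555,.0204),('stud top',512,498,.042),('fence top front L',745,278,.0425),('fence front right',697,538,.0425)):
    print(n,'fix mm',(F@(k(u,v,h)-st)*1e3).round(1))
goto([.4511,.1632,.0291]);print(get_state()['contact_force'])
```

```text
slot rearleft fix mm [-44.2   8.8]
slot frontleft fix mm [16.6  8.5]
nose L fix mm [31.5 30. ]
nose R fix mm [ 32.3 -26.4]
stud top fix mm [-0.2 -0.9]
fence top front L fix mm [44.  38.6]
fence front right fix mm [ 45.4 -12.6]
10.35 pos [0.4519 0.1638 0.029 ] yaw 9.14 tiltvec [0.0008 0.0004] units [-0.006 -0.011 -0.002]
[-0.33574665 -1.10504626  5.38680404]
```

Seated, with about 8 N on the plate. The bracket is about 1 mm left of centre, so I'll correct that while sliding. First I'll slide 18 mm and check.

step_arm(
  motion=[
    {"dx": -0.005,"dy": 0.04,"dz": 0,"wx": 0,"wy": 0,"wz": 0,"claw": 0},
    {"dx": -0.01,"dy": 0.08,"dz": 0,"wx": 0,"wy": 0,"wz": 0,"claw": 0},
    {"dx": -0.012,"dy": 0.12,"dz": 0,"wx": 0,"wy": 0,"wz": 0,"claw": 0},
    {"dx": -0.012,"dy": 0.16,"dz": 0,"wx": 0,"wy": 0,"wz": 0,"claw": 0},
    {"dx": -0.012,"dy": 0.19,"dz": 0,"wx": 0,"wy": 0,"wz": 0,"claw": 0},
    {"dx": -0.012,"dy": 0.225,"dz": 0,"wx": 0,"wy": 0,"wz": 0,"claw": 0},
    {"dx": -0.012,"dy": 0.225,"dz": 0,"wx": 0,"wy": 0,"wz": 0,"claw": 0},
    {"dx": -0.012,"dy": 0.225,"dz": 0,"wx": 0,"wy": 0,"wz": 0,"claw": 0},
  ],
)

```text
clock: 11.15
tool_pos: [0.4666, 0.1649, 0.029]
eef_rot: [0.648, 0.761, -0.002, -0.001]
contact_force: [-6.3, -1.1, 10.2]
opening: 0.111
finger_force: 40.0
```

Run:
```python
from h import *
st=np.array([.5288,.1777]);th=np.radians(9.2);F=np.array([[np.cos(th),np.sin(th)],[-np.sin(th),np.cos(th)]])
goto([.4511,.1632,.0291]);s=get_state();f=np.array(s['contact_force']);print('tcp fix',F@(np.array(s['tool_pos'])[:2]-st)*1e3,'force fix',F@f[:2],f[2])
snap('wrist','w5');a=cv2.imread('pics/w5.png')
cv2.imwrite('pics/c5.png',cv2.resize(a[90:280,240:490],(790,600),interpolation=cv2.INTER_CUBIC))
```

```text
11.15 pos [0.4666 0.1649 0.029 ] yaw 9.18 tiltvec [-0.005  -0.0013] units [ 0.01  -0.195 -0.001]
tcp fix [-63.41008145  -2.67082673] force fix [-6.43878446 -0.06582888] 10.209479556255802
```

View pics/c5.png

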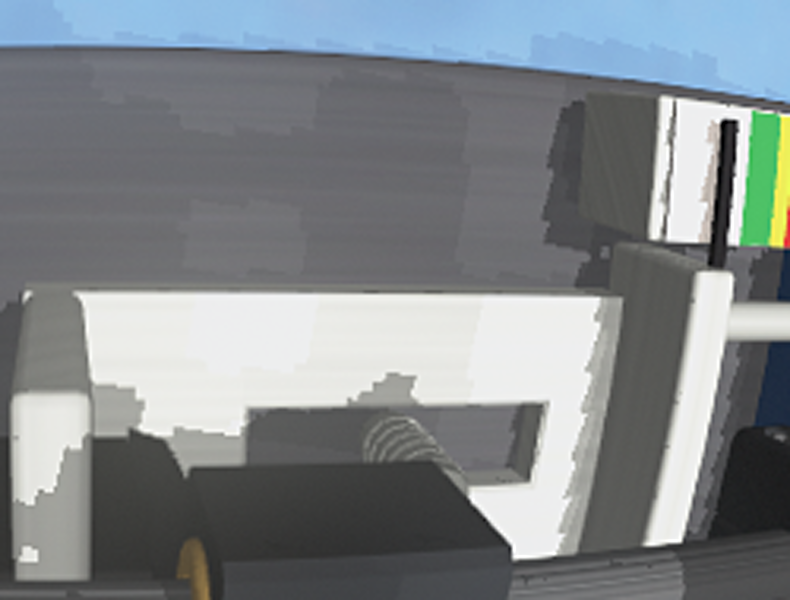

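The pointer stands in the white just left of the green, at (727,190), and the nose touches the fence. Force is about 6.4 N and the fence is only about 2 mm in. I'll push on in small stages.

step_arm(
  motion=[
    {"dx": 0,"dy": 0.03,"dz": 0,"wx": 0,"wy": 0,"wz": 0,"claw": 0},
    {"dx": 0,"dy": 0.06,"dz": 0,"wx": 0,"wy": 0,"wz": 0,"claw": 0},
    {"dx": 0,"dy": 0.1,"dz": 0,"wx": 0,"wy": 0,"wz": 0,"claw": 0},
    {"dx": 0,"dy": 0.1,"dz": 0,"wx": 0,"wy": 0,"wz": 0,"claw": 0},
    {"dx": 0,"dy": 0.1,"dz": 0,"wx": 0,"wy": 0,"wz": 0,"claw": 0},
    {"dx": 0,"dy": 0.1,"dz": 0,"wx": 0,"wy": 0,"wz": 0,"claw": 0},
  ],
)

```text
clock: 11.8
tool_pos: [0.471, 0.1654, 0.0289]
eef_rot: [0.648, 0.762, -0.005, -0.003]
contact_force: [-14.1, -2.1, 14.6]
opening: 0.111
finger_force: 40.2
```

```bash
cat > m.py <<'E'
from h import *
st=np.array([.5288,.1777]);th=np.radians(9.2);F=np.array([[np.cos(th),np.sin(th)],[-np.sin(th),np.cos(th)]])
goto([.4511,.1632,.0291]);s=get_state();f=np.array(s['contact_force']);print('tcp fix',F@(np.array(s['tool_pos'])[:2]-st)*1e3,'force fix',F@f[:2],f[2])
E
python3 m.py
```

```text
11.8 pos [0.471  0.1654 0.0289] yaw 9.22 tiltvec [-0.0115 -0.0032] units [ 0.013 -0.25   0.001]
tcp fix [-59.03987416  -2.91889974] force fix [-14.28981733   0.19333796] 14.621273663486908
```

step_arm(
  motion=[
    {"dx": 0,"dy": 0,"dz": -0.01,"wx": 0,"wy": 0,"wz": 0,"claw": 0},
    {"dx": 0,"dy": 0.02,"dz": -0.01,"wx": 0,"wy": 0,"wz": 0,"claw": 0},
    {"dx": 0,"dy": 0.04,"dz": -0.01,"wx": 0,"wy": 0,"wz": 0,"claw": 0},
    {"dx": 0,"dy": 0.06,"dz": -0.01,"wx": 0,"wy": 0,"wz": 0,"claw": 0},
    {"dx": 0,"dy": 0.06,"dz": -0.01,"wx": 0,"wy": 0,"wz": 0,"claw": 0},
    {"dx": 0,"dy": 0.06,"dz": -0.01,"wx": 0,"wy": 0,"wz": 0,"claw": 0},
  ],
)

```text
clock: 12.4
tool_pos: [0.4754, 0.1661, 0.0293]
eef_rot: [0.648, 0.762, -0.005, -0.004]
contact_force: [-11.9, -1.8, 10.7]
opening: 0.113
finger_force: 40.1
```

```bash
python3 m.py
```

```text
12.4 pos [0.4754 0.1661 0.0293] yaw 9.23 tiltvec [-0.0124 -0.0035] units [ 0.013 -0.306  0.006]
tcp fix [-54.53850156  -2.92614069] force fix [-12.00690856   0.15601696] 10.743225739917088
```

step_arm(
  motion=[
    {"dx": 0,"dy": 0.015,"dz": 0,"wx": 0,"wy": 0,"wz": 0,"claw": 0},
    {"dx": 0,"dy": 0.015,"dz": 0,"wx": 0,"wy": 0,"wz": 0,"claw": 0},
    {"dx": 0,"dy": 0.015,"dz": 0,"wx": 0,"wy": 0,"wz": 0,"claw": 0},
    {"dx": 0,"dy": 0.015,"dz": 0,"wx": 0,"wy": 0,"wz": 0,"claw": 0},
    {"dx": 0,"dy": 0.015,"dz": 0,"wx": 0,"wy": 0,"wz": 0,"claw": 0},
    {"dx": 0,"dy": 0.015,"dz": 0,"wx": 0,"wy": 0,"wz": 0,"claw": 0},
  ],
)

```text
clock: 13.0
tool_pos: [0.476, 0.1662, 0.0293]
eef_rot: [0.648, 0.762, -0.006, -0.004]
contact_force: [-13.2, -2.0, 10.4]
opening: 0.111
finger_force: 40.1
```

```bash
python3 m.py
python3 - <<'E'
from h import *
snap('wrist','w6');a=cv2.imread('pics/w6.png')
cv2.imwrite('pics/c6.png',cv2.resize(a[90:280,240:490],(790,600),interpolation=cv2.INTER_CUBIC))
E
```

```text
13.0 pos [0.476  0.1662 0.0293] yaw 9.23 tiltvec [-0.0135 -0.0037] units [ 0.013 -0.313  0.007]
tcp fix [-53.95471622  -2.92092361] force fix [-13.31082502   0.13545667] 10.3589305968063
```

View pics/c6.png

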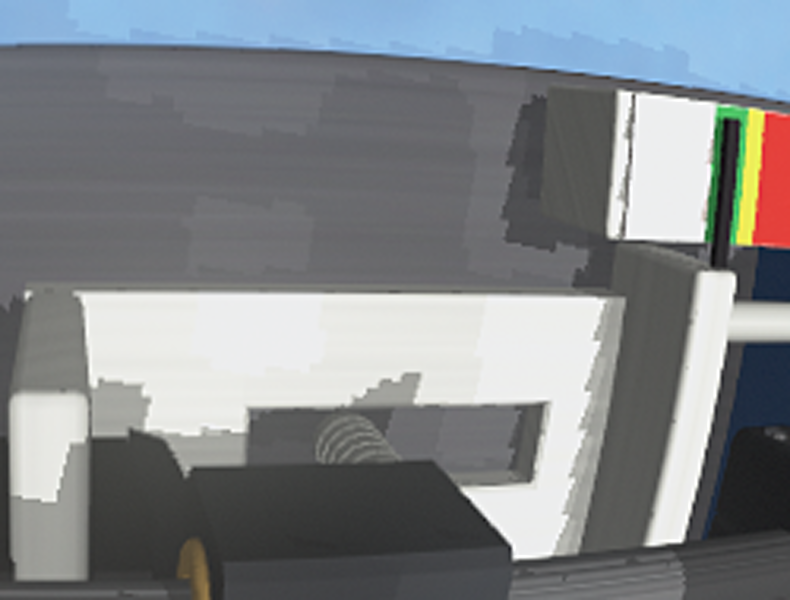

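The black pointer stands in the middle of the green zone at (728,170). The stud is in the slot, the nose is square on the fence, and the force is steady, so I'm handing in.

```bash
python3 -c "
from h import *
print(workorder.finish_job())"
```

```text
the job is handed in; nothing more can be done
None
```

The job is handed in: the arm is holding the bracket over the stud, pressed square on the fence with the pointer mid-green (fence about 11–12 mm in by my estimate), but no verdict was returned.

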